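# Tip the bath bomb out of its soap dish and put the dish back

## Robot

A 6-joint arm with a two-finger parallel gripper is mounted at the origin on the work surface. World frame = base frame: x ahead of the robot, y to its left, z up, the work surface at z = 0. Lengths are in m, angles in degrees, forces in N, time in s.
With the tool pointing down it reaches from about 0.35 to 0.875 m from the base axis. Payload 4.2 kg.
Tool frame: the origin (TCP) lies on the mounting face of the last link; the fingertips stand 182 mm ahead of it and the grasp point (between the pads) lies 164 mm ahead of it (r.tcp_to_grasp is the distance from the TCP to the grasp point, in m); z points along the fingers, y is the line along which they close (so a half turn about z gives the same grasp; the last joint's range is limited). The gripper opens to 87 mm and grips with 3 to 60 N. Pads are 19 mm wide; open, the fingers measure 117 mm over their backs; the gripper's body (75 mm by 190 mm) begins 51 mm behind the grasp point.
Start: joints at [78.3, 22.042, 0.453, 0, -68.411, -14.817], TCP at [0.279, 0.559, 0.405] pointing down, gripper open.
Joint ranges: [-179.83, 179.83], [-69.29, 118.12], [-61.27, 80.66], [-181.25, 117.63], [-171.15, -9.14], [-177.46, 177.46]. Speed limits (degrees/s): [159.86, 159.86, 180, 180, 180, 180].

## Interface

Orientations are given as a 3x3 rotation matrix whose columns are the frame's x, y, z axes.
In Python, from station import sense, eyes, r gives the robot as it stands.
- The arm moves only by the tool jog_arm, never from a script. Its argument "increments" is a list of rows, each a list of 4 numbers: the shift along the tool's x, y, z normalised to -1 to 1, where 1 is 0.02 m, then the turn about the tool's z normalised to -1 to 1, where 1 is 0.08 rad. A call has 1 to 10 rows; each row shifts and turns the commanded pose from where the row before left it, along the tool's axes as they then stand; what a row does not reach is not made up. A row lasts 1/10 s, in which the tool goes at most 50 mm and 8.59 degrees, less where a joint would pass 70% of its speed; a pose out of reach is approached as far as the arm can. A call with a number of a shift or a turn outside -1 to 1 is refused whole. A call with a gripper value outside its range is refused whole. "grip" is the finger opening in mm, from 0 to 87, set as the call begins (left out, the last holds). The fingers move at their own pace and stop on an object; the grip force is fixed at half the most. Time passes only in rows, so rows that do not move let the fingers close. It gives the time, the measured TCP pose, the force, the opening and the grip force at its end, in the units of the state.
- sense(): the state, without advancing time (a new reading comes with each control period).
- eyes.capture(name): name is "scene" or "top"; returns the picture (420x560x3 uint8, blue, green, red); there is no depth.
- eyes.get_calibration(name): a dict with "camera_matrix" (3x3 intrinsics, pixels), "R" (3x3) and "t" (3): a world point X has camera coordinates R X + t. Camera axes: x right, y down, z forward; pixel columns grow to the right and rows downward; lengths in m; the calibration is good to about 2 mm. A picture is of the moment at which its call begins. get_calibration takes no time and is no camera call.
- r.finish_job(): hands the job in; it is judged then, once.
Trained networks look in the newest picture that a camera, given by its name, has taken for a name from the list of things; names that differ only in an ending like _2 or _b are one class to them, and where a whole thing is asked for, a point or a joint stands for the part that bears it (a point fixed in the world has none). Each returns a list of dicts, best first, with "conf" (0 to 1); they miss things now and then, are a little off and sometimes report something else, mostly with a low value. They report only what shows in the picture. A call takes as long as a camera call. They do not tell look-alikes from the thing itself.
- eyes.spot_in(camera, name): "centre" ([x, y, z] in m, in world coordinates, good to about 4 mm: the middle of the surface that is visible of it).
- eyes.outline_of(camera, name): "mask" (420x560 bool, what is visible of it).
The state is a dict: "time_s": time; "joints": joint angles; "joint_velocities": joint speeds; "effort": joint torques, N m; "tcp_pos": TCP position; "ee_rot": TCP orientation; "wrist_force": force on the tool from outside, world axes, zero at the start; "moment": the same for the moment, N m; "gripper_width": opening from 0.0 (shut) to 1.0 (fully open); "gripper_force": force on a finger pad.
Only numpy, scipy, OpenCV 4.12 (cv2) and the standard library are available. Lean on these libraries where they do the work, as an engineer would, in place of code of your own. Each camera call takes 0.05 s, during which the arm holds its last target. There are 200 camera calls.

## Task

Lift the soap dish with the bath bomb in it off the lazy susan by its back plate, and tip it lip-down to about 40 degrees, with the lip low over the wooden basket, holding it so until the bath bomb has rolled out and lies in the basket. Bring the dish level again in the air, then set it back upright, well centred on the round yellow patch of the lazy susan and let go. The bath bomb crumbles: never touch it with the robot, never tip the dish much past 40 degrees, and leave everything else standing.

Things in the scene. Friction and masses are not known exactly. Their poses are not given: they have to be found in the camera images.
- dish: Loose dark blue soap dish, about 0.22 kg; origin at the centre of its underside, z up. Tray 90 (x) by 84 mm (y), floor 5 mm thick, side walls to z = 33 mm. Front at -x: only a low lip, top at z = 9 mm; the ball rolls over it once tipped about 29 degrees lip-down. Back at +x: an upright plate 12 mm thick (x 33 to 45 mm), 60 mm wide in y, up to z = 130 mm: the grip.
- dish_lip (a point): Middle of the top of the dish's lip, at (-42.5, 0, 9) mm in the dish's frame.
- dish_grip (a point): Middle of the dish's back plate at (39, 0, 105) mm in the dish's frame, 25 mm below the plate's top; fingers close along the dish's x. Fingertips 19 mm below this point clear the top of the bath bomb (69 mm) by 17 mm.
- dish_seat (a point): Where the bath bomb's centre lies when it sits in the middle of the dish: (-3.5, 0, 37) mm in the dish's frame.
- ball_center (a point): Centre of the bath bomb, a loose pink ball 64 mm in diameter, about 0.14 kg, sitting in the dish with some 5 mm of play.
- basket: Square open wooden basket, fixed to the shelf, 220 x 220 mm outside, 50 mm high, walls 8 mm; origin at the centre of its underside, on the shelf (z = 0). It may stand left or right of the lazy susan.
- susan_pad (a point): Centre of the round yellow patch (132 mm across) on the lazy susan, on its top, 24 mm above the shelf; the disc's centre lies 60 mm along the point's +x. The dish starts on it, up to 27 mm off centre, lip facing outwards (within 15 degrees). The grey disc is 340 mm across and turns with a slight drag (0.05 N m), so it may shift if pushed.
- pump: White pump dispenser with chrome top, 64 mm across, 166 mm high, loose on the disc at 125 mm beside its centre line. Origin under its centre. Bystander.
- tumbler: Glass tumbler 72 mm across, 100 mm high, loose on the far side of the disc from the dish. Origin under its centre. Bystander.
- stopper: Chrome drain stopper 62 mm across, 44 mm high, loose on the disc beside the dish. Origin under its centre. Bystander.
- brush_holder: Empty teal toilet brush holder, 94 mm across, 125 mm high, loose on the disc. Origin under its centre. Bystander.
There are look-alikes about, which are no part of the job. What is shaped like the part that bears ball_center but orange is not meant.

How it is judged (in metres and radians):
On the way, in this order (a step that is already met when the one before it is completed fails the run):
1. the dish is lifted clear of the lazy susan with the bath bomb in it (height (world z) of dish above 0.055 m and angle between dish's own z axis and vertical below 0.349066 rad and distance between ball_center and dish_seat below 0.03 m), for 0.2 s.
2. the bath bomb lies in the basket while the dish is still tipped to between 33 and 48 degrees, its lip within 130 mm (level) of the basket's centre (x of ball_center in the frame of basket between -0.11 and 0.11 m and y of ball_center in the frame of basket between -0.11 and 0.11 m and z of ball_center in the frame of basket below 0.06 m and angle between dish's own z axis and vertical between 0.575959 and 0.837758 rad and horizontal distance between dish_lip and basket below 0.13 m), for 0.2 s.
3. the dish is brought back to within 10 degrees of level, still in the air (angle between dish's own z axis and vertical below 0.174533 rad and height (world z) of dish above 0.035 m), for 0.2 s.
At the end, for the whole second after the job is handed in: The bath bomb lies in the basket; the dish stands level (within 4 degrees), at rest, on the lazy susan with its centre within 18 mm of the centre of the yellow patch; the pump dispenser, tumbler, drain stopper and brush holder stand upright (within 10 degrees) (x of ball_center in the frame of basket between -0.11 and 0.11 m and y of ball_center in the frame of basket between -0.11 and 0.11 m and z of ball_center in the frame of basket below 0.06 m and horizontal distance between dish and susan_pad below 0.018 m and angle between dish's own z axis and vertical below 0.0698132 rad and height (world z) of dish between 0.019 and 0.029 m and linear speed of dish below 0.02 m/s and angle between each of pump, tumbler, stopper, brush_holder's own z axis and vertical below 0.174533 rad); the robot touches nothing.
It fails at once if the robot touches the bath bomb (contact force between the arm and ball above 0.3 N).
It fails at once if the fingers touch the bath bomb (contact force between the fingers and ball above 0.3 N).
It fails at once if the dish is tipped past 55 degrees (angle between dish's own z axis and vertical above 0.959932 rad).
It fails at once if the dish is tipped more than 25 degrees with the bath bomb in it while its lip is more than 150 mm above the shelf (angle between dish's own z axis and vertical above 0.436333 rad and height (world z) of dish_lip above 0.15 m and distance between ball_center and dish_seat below 0.03 m).
It fails at once if a thing on the lazy susan is knocked over or off (angle between any of pump, tumbler, stopper, brush_holder's own z axis and vertical above 0.523599 rad or height (world z) of any of pump, tumbler, stopper, brush_holder below 0.012 m).
It also fails if it takes over 67 s, if anything falls off the work surface, if the arm or the gripper's body presses on something with over 40 N, if the wrist force passes 120 N, or if a joint passes its speed limit or range.

## Working session

There is one attempt and no reset: what is moved stays moved. The work goes in short steps, Python scripts to look and compute and a tool call to move; the robot and the scene stay as the last step left them, time stands still between calls to the robot, and variables do not carry over. Pictures are saved under pics/ and viewed, at most 11 in all, crops included, and the job is handed in when it is done.

Besides the shell and the picture viewer there is one more tool, called after "Request:" as name(argument=value, ...), one argument or row to a line, values as JSON. jog_arm: Moves the arm, as the interface text tells. Its arguments: {"type":"object","properties":{"increments":{"type":"array"},"grip":{"type":"number"}},"required":["increments"]}

```bash
ls; mkdir -p pics
python3 - <<'E'
from station import sense, eyes, r
import cv2
print([a for a in dir(r) if a[0]!='_'],[a for a in dir(eyes) if a[0]!='_'])
s=sense(); print(s['tcp_pos'],s['ee_rot'],s['time_s'])
for n in ('scene','top'):
    cv2.imwrite(f'pics/{n}0.png',eyes.capture(n)); c=eyes.get_calibration(n); print(n,c)
    for k in ('dish','ball_center','basket','susan_pad','pump','tumbler','stopper','brush_holder'):
        try: print(k,[([round(float(v),3) for v in d['centre']],round(d['conf'],2)) for d in eyes.spot_in(n,k)])
        except Exception as e: print(k,e)
E
```

```text
pics
['PlanningError', 'finish_job', 'tcp_to_grasp'] ['capture', 'get_calibration', 'outline_of', 'spot_in']
[0.27891702 0.55907923 0.40367363] [[ 8.94711961e-01 -4.46642709e-01 -8.93271488e-04]
 [-4.46643595e-01 -8.94709806e-01 -1.96532630e-03]
 [ 7.85799036e-05  2.15737494e-03 -9.99997670e-01]] 0.0
scene {'camera_matrix': array([[465.74207759,   0.        , 271.22081354],
       [  0.        , 465.74207759, 217.83785289],
       [  0.        ,   0.        ,   1.        ]]), 'R': array([[ 0.31716286,  0.94836704, -0.00277028],
       [ 0.72682438, -0.2449466 , -0.64165994],
       [-0.60920771,  0.20149719, -0.76698425]]), 't': array([-0.13964701, -0.28588903,  1.55344992])}
dish [([0.533, -0.228, 0.079], 0.89)]
ball_center [([0.244, -0.289, 0.053], 0.93), ([0.499, -0.2, 0.074], 0.58)]
basket [([0.563, 0.234, 0.007], 0.67)]
susan_pad [([0.587, -0.246, 0.023], 0.69)]
pump [([0.635, -0.149, 0.135], 0.71)]
tumbler [([0.638, -0.291, 0.088], 0.64)]
stopper [([0.539, -0.102, 0.057], 0.57), ([0.638, -0.29, 0.089], 0.17)]
brush_holder [([0.537, -0.364, 0.104], 0.88)]
top {'camera_matrix': array([[514.57069997,   0.        , 277.61602943],
       [  0.        , 514.57069997, 219.13349059],
       [  0.        ,   0.        ,   1.        ]]), 'R': array([[-0.00611648, -0.99998035, -0.0013743 ],
       [-0.99875583,  0.006177  , -0.04948365],
       [ 0.04949117,  0.00106993, -0.99877399]]), 't': array([0.01508648, 0.47018522, 1.39743341])}
dish [([0.511, -0.219, 0.054], 0.84), ([0.485, -0.212, 0.084], 0.49)]
ball_center [([0.224, -0.281, 0.055], 0.95), ([0.483, -0.214, 0.084], 0.75)]
basket [([0.571, 0.239, 0.009], 0.56)]
susan_pad [([0.549, -0.245, 0.024], 0.64)]
pump [([0.612, -0.14, 0.142], 0.69)]
tumbler [([0.651, -0.299, 0.077], 0.94)]
stopper [([0.528, -0.111, 0.053], 0.62)]
brush_holder [([0.525, -0.382, 0.077], 0.83)]
```

View pics/scene0.png

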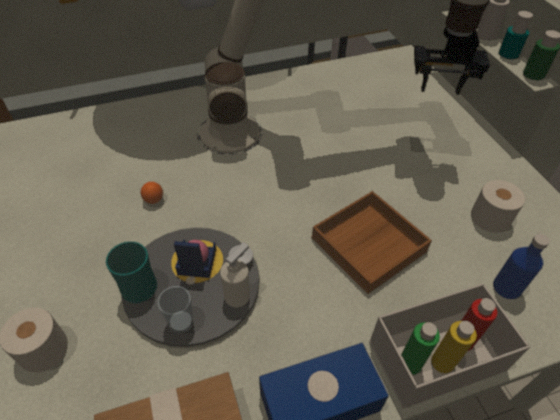

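View pics/top0.png

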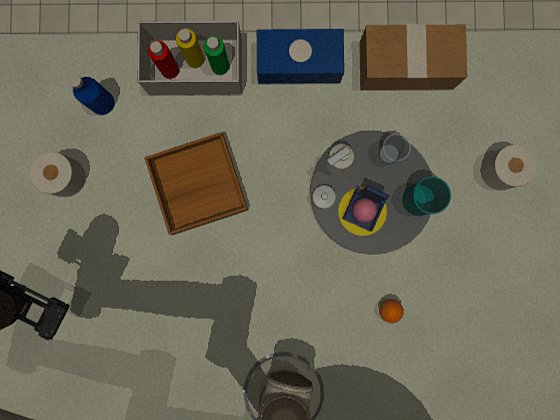

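Request:
jog_arm(
  increments=[
    [0, -1, 0, 0],
    [0, -1, 0, 0],
    [0, -1, 0, 0],
    [0, -1, 0, 0],
    [0, -1, 0, 0],
    [0, -1, 0, 0],
    [0, -1, 0, 0],
    [0, -1, 0, 0],
    [0, -1, 0, 0],
    [0, -1, 0, 0],
  ],
)

```text
time_s: 1.9
tcp_pos: [0.3686, 0.7389, 0.4045]
ee_rot: [[0.895, -0.446, -0.0], [-0.446, -0.895, -0.0], [0.0, 0.0, -1.0]]
wrist_force: [0.5, 0.5, -0.9]
gripper_width: 0.999
gripper_force: 0.0
```

Request:
jog_arm(
  increments=[
    [0, -1, 0, 0],
    [0, -1, 0, 0],
    [0, -1, 0, 0],
    [0, -1, 0, 0],
    [0, -1, 0, 0],
    [0, -1, 0, 0],
  ],
)

```text
time_s: 2.5
tcp_pos: [0.4153, 0.8326, 0.3939]
ee_rot: [[0.895, -0.447, 0.004], [-0.447, -0.895, 0.001], [0.003, -0.003, -1.0]]
wrist_force: [2.7, 3.9, 6.7]
gripper_width: 1.001
gripper_force: 0.0
```

Run:
```python
from station import sense
s=sense(); print(s['time_s'],s['tcp_pos'].round(3),s['ee_rot'].round(3).tolist(),s['joints'].round(1) if hasattr(s['joints'],'round') else s['joints'])
```

```text
2.5 [0.415 0.833 0.394] [[0.895, -0.447, 0.004], [-0.447, -0.895, 0.001], [0.003, -0.003, -1.0]] [  73.4   64.7   80.7    0.2 -105.8   -9.9]
```

Request:
jog_arm(
  increments=[
    [0, -1, 0, 0],
    [0, -1, 0, 0],
    [0, -1, 0, 0],
    [0, -1, 0, 0],
    [0, -1, 0, 0],
    [0, -1, 0, 0],
    [0, -1, 0, 0],
    [0, -1, 0, 0],
  ],
)

```text
time_s: 3.3
tcp_pos: [0.4253, 0.855, 0.3643]
ee_rot: [[0.895, -0.444, 0.054], [-0.447, -0.89, 0.094], [0.006, -0.108, -0.994]]
wrist_force: [-0.3, -0.1, 0.1]
gripper_width: 1.001
gripper_force: 0.0
```

Run:
```python
from station import sense
s=sense(); print(s['time_s'],s['tcp_pos'].round(4),s['ee_rot'].round(4).tolist(),s['joints'].round(2) if hasattr(s['joints'],'round') else s['joints'])
```

```text
3.3 [0.4253 0.855  0.3643] [[0.8946, -0.4436, 0.0536], [-0.4467, -0.8897, 0.0943], [0.0058, -0.1083, -0.9941]] [ 73.37  66.78  80.59   1.41 -97.74  -9.62]
```

Request:
jog_arm(
  increments=[
    [0, -1, 0, 0],
    [0, -1, 0, 0],
    [0, -1, 0, 0],
    [0, -1, 0, 0],
    [0, -1, 0, 0],
    [0, -1, 0, 0],
    [0, -1, 0, 0],
    [0, -1, 0, 0],
    [0, -1, 0, 0],
    [0, -1, 0, 0],
  ],
)

```text
time_s: 4.3
tcp_pos: [0.435, 0.877, 0.3432]
ee_rot: [[0.894, -0.433, 0.116], [-0.448, -0.871, 0.204], [0.013, -0.234, -0.972]]
wrist_force: [0.7, -0.9, -0.1]
gripper_width: 1.0
gripper_force: 0.0
```

Run:
```python
from station import sense
s=sense(); print(s['time_s'],s['tcp_pos'].round(4),s['ee_rot'].round(4).tolist(),s['joints'].round(2) if hasattr(s['joints'],'round') else s['joints'])
```

```text
4.3 [0.435  0.877  0.3432] [[0.8941, -0.4327, 0.1158], [-0.4477, -0.8706, 0.2041], [0.0125, -0.2343, -0.9721]] [ 73.39  68.51  80.6    3.02 -88.85  -9.62]
```

Request:
jog_arm(
  increments=[
    [0, -1, 0, 0],
    [0, -1, 0, 0],
    [0, -1, 0, 0],
    [0, -1, 0, 0],
    [0, -1, 0, 0],
    [0, -1, 0, 0],
    [0, -1, 0, 0],
    [0, -1, 0, 0],
    [0, -1, 0, 0],
    [0, -1, 0, 0],
  ],
)

```text
time_s: 5.3
tcp_pos: [0.4411, 0.8924, 0.3462]
ee_rot: [[0.893, -0.414, 0.177], [-0.449, -0.837, 0.313], [0.019, -0.359, -0.933]]
wrist_force: [-0.2, -0.2, -0.3]
gripper_width: 1.0
gripper_force: 0.0
```

Run:
```python
import cv2,numpy as np
a=cv2.imread('pics/top0.png')[110:270,290:470]; b=cv2.imread('pics/scene0.png')[215:335,100:280]
a=cv2.resize(a,None,fx=2.2,fy=2.2,interpolation=cv2.INTER_CUBIC); b=cv2.resize(b,None,fx=2.2,fy=2.2,interpolation=cv2.INTER_CUBIC)
h=max(a.shape[0],b.shape[0]); b=cv2.copyMakeBorder(b,0,h-b.shape[0],0,0,0)
cv2.imwrite('pics/crop0.png',cv2.convertScaleAbs(np.hstack([a,b]),alpha=1.8))
from station import sense
s=sense(); print(s['joints'])
```

```text
[ 73.49453987  68.90767271  80.59952654   4.70892962 -81.16389976
  -9.88868232]
```

View pics/crop0.png

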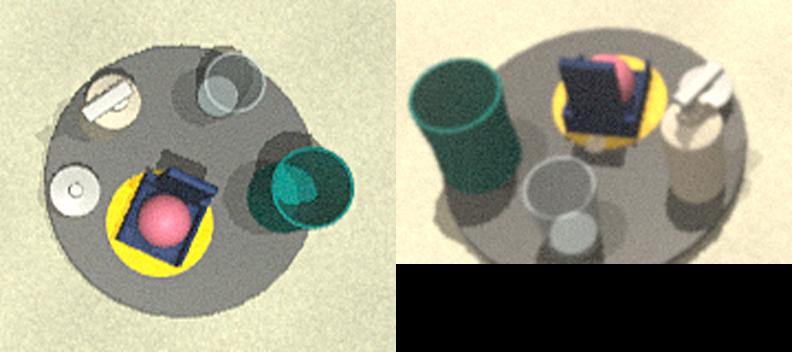

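Request:
jog_arm(
  increments=[
    [-0.7, -1, 0, 0],
    [-0.7, -1, 0, 0],
    [-0.7, -1, 0, 0],
    [-0.7, -1, 0, 0],
    [-0.7, -1, 0, 0],
    [-0.7, -1, 0, 0],
    [-0.7, -1, 0, 0],
    [-0.7, -1, 0, 0],
    [-0.7, -1, 0, 0],
    [-0.7, -1, 0, 0],
  ],
)

```text
time_s: 6.3
tcp_pos: [0.327, 0.9527, 0.3653]
ee_rot: [[0.894, -0.386, 0.229], [-0.448, -0.787, 0.423], [0.017, -0.481, -0.877]]
wrist_force: [-0.5, 1.3, 0.4]
gripper_width: 1.001
gripper_force: 0.0
```

```bash
cat > fit.py <<'E'
import numpy as np, cv2, itertools
from scipy.optimize import minimize
from station import sense, eyes, r
CAL={n:eyes.get_calibration(n) for n in ('scene','top')}
def proj(n,X):
    c=CAL[n]; Y=c['R']@np.atleast_2d(X).T+np.array(c['t'])[:,None]; p=c['camera_matrix']@Y; return (p[:2]/p[2]).T
def box(x0,x1,y0,y1,z0,z1): return np.array(list(itertools.product((x0,x1),(y0,y1),(z0,z1))))/1000
BOX=[box(33,45,-30,30,0,130),box(-45,45,-42,42,0,5),box(-45,45,-42,-37,0,33),box(-45,45,37,42,0,33),box(-45,-40,-42,42,0,9),box(40,45,-42,42,0,33)]
S=4
def render(n,R,t,ball=None):
    m=np.zeros((420*S,560*S),np.uint8)
    for b in BOX:
        p=proj(n,b@R.T+t); cv2.fillConvexPoly(m,cv2.convexHull(((p+.5)*S).astype(np.int32)),255)
    if ball is not None:
        u=np.random.default_rng(0).normal(size=(400,3)); u/=np.linalg.norm(u,axis=1)[:,None]
        p=proj(n,ball+.032*u); cv2.fillConvexPoly(m,cv2.convexHull(((p+.5)*S).astype(np.int32)),255)
    return cv2.resize(m,(560,420),interpolation=cv2.INTER_AREA)/255.
def Rz(a): c,s=np.cos(a),np.sin(a); return np.array([[c,-s,0],[s,c,0],[0,0,1]])
def tiltR(a,rx,ry): return cv2.Rodrigues(np.array([rx,ry,0.]))[0]@Rz(a)
E
python3 - <<'E'
from fit import *
M={}
for n in ('top','scene'):
    im=cv2.imread(f'pics/{n}0.png').astype(int); B,G,Rr=im[...,0],im[...,1],im[...,2]
    eyes.capture(n); d=eyes.outline_of(n,'dish'); md=d[0]['mask']
    e=[q for q in eyes.outline_of(n,'ball_center')]
    mb=np.zeros_like(md)
    for q in e:
        v=np.argwhere(q['mask']).mean(0); w=np.argwhere(md).mean(0)
        if np.hypot(*(v-w))<30: mb|=q['mask']
    M[n]=(md|mb).astype(float); print(n,md.sum(),mb.sum(),[q['conf'] for q in d])
    cv2.imwrite(f'pics/m_{n}.png',(M[n]*255).astype(np.uint8))
def cost(p,each=False):
    R=Rz(p[2]); t=np.array([p[0],p[1],.024]); b=t+R@np.array([-.0035,0,.037])
    c=[np.abs(cv2.GaussianBlur(render(n,R,t,b)-M[n],(0,0),.7)).sum() for n in M]
    return c if each else sum(c)
best=min((minimize(cost,[.5,-.22,a],method='Nelder-Mead',options=dict(initial_simplex=[[.5,-.22,a],[.52,-.22,a],[.5,-.2,a],[.5,-.22,a+.2]],xatol=1e-4,fatol=.1)) for a in (-.5,-.3)),key=lambda q:q.fun)
p=best.x; print(p,np.degrees(p[2]),best.fun,cost(p,True)); print('grip',Rz(p[2])@[.039,0,.105]+[p[0],p[1],.024])
# yellow patch & disc
for n in ('top','scene'):
    im=cv2.imread(f'pics/{n}0.png').astype(int); y=(im[...,2]>im[...,0]*2.2)&(im[...,1]>im[...,0]*1.8)&(abs(im[...,2]-im[...,1])<90)&(im[...,1]>90)
    c=CAL[n]; v,u=np.nonzero(y); k=(u>120)&(u<450)&(v>150)&(v<290); u,v=u[k],v[k]
    K=np.linalg.inv(c['camera_matrix']); d=c['R'].T@(K@np.vstack([u,v,np.ones_like(u)])); o=-c['R'].T@np.array(c['t'])
    X=(o[:,None]+d*((.024-o[2])/d[2]))[:2].T
    (cx,cy),rad=cv2.minEnclosingCircle(X.astype(np.float32)[:,None]*1000); print(n,len(u),cx,cy,rad)
E
```

```text
top 836 474 [0.62]
scene 1249 166 [0.8]
[ 0.49320375 -0.21711066 -0.4409105 ] -25.26231074975965 126.2835547770527 [np.float64(63.67313278942426), np.float64(62.610421987628435)]
grip [ 0.52847393 -0.23375442  0.129     ]
top 612 490.2479553222656 -217.18991088867188 65.81906127929688
scene 301 490.325439453125 -217.5425262451172 65.65070343017578
```

Request:
jog_arm(
  increments=[
    [-1, -1, 0, 0],
    [-1, -1, 0, 0],
    [-1, -1, 0, 0],
    [-1, -1, 0, 0],
    [-1, -1, 0, 0],
    [-1, -1, 0, 0],
    [-0.7, -1, 0, 0],
    [-0.7, -1, 0, 0],
    [-0.5, -1, 0, 0],
    [-0.5, -1, 0, 0],
  ],
)

```text
time_s: 7.6
tcp_pos: [0.205, 0.9926, 0.3992]
ee_rot: [[0.899, -0.352, 0.261], [-0.438, -0.719, 0.54], [-0.002, -0.6, -0.8]]
wrist_force: [0.6, 0.2, -0.1]
gripper_width: 0.998
gripper_force: 0.0
```

Run:
```python
from fit import *
out=[]
for n,(y,x) in dict(top=(150,310),scene=(215,140)).items():
    im=cv2.imread(f'pics/{n}0.png'); big=cv2.resize(cv2.convertScaleAbs(im[y:y+95,x:x+100],alpha=1.8),None,fx=4,fy=4,interpolation=cv2.INTER_CUBIC)
    R=Rz(-.441); t=np.array([.4932,-.2171,.024])
    for b in BOX:
        p=proj(n,b@R.T+t); h=cv2.convexHull((((p-[x,y])+.5)*4).astype(np.int32)); cv2.polylines(big,[h],True,(0,255,0),1)
    out.append(big)
cv2.imwrite('pics/ov.png',np.hstack(out)); print(sense()['joints'])
```

```text
[ 88.84813459  68.46256592  80.60294257  15.57350506 -68.62354385
 -26.16773614]
```

View pics/ov.png

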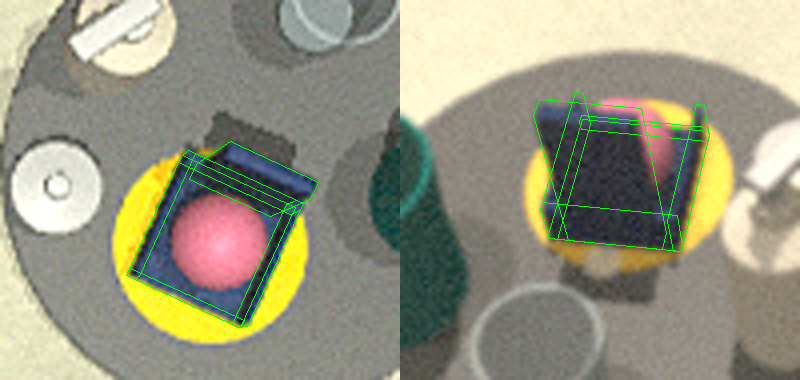

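Request:
jog_arm(
  increments=[
    [0.7, -1, 0, 0],
    [0.7, -1, 0, 0],
    [0.7, -1, 0, 0],
    [0.7, -1, 0, 0],
    [0.7, -1, 0, 0],
    [0.7, -1, 0, 0],
  ],
)

```text
time_s: 8.2
tcp_pos: [0.3031, 0.9605, 0.4384]
ee_rot: [[0.901, -0.336, 0.275], [-0.434, -0.684, 0.586], [-0.009, -0.647, -0.762]]
wrist_force: [0.1, -0.2, 0.0]
gripper_width: 1.001
gripper_force: 0.0
```

Run:
```python
from fit import *
s=sense(); R=np.array(s['ee_rot']); print(s['joints'].round(1),np.degrees(np.arccos(-R[2,2])),np.degrees(np.arctan2(R[1,2],R[0,2])))
from scipy.spatial import cKDTree
for n in ('top',):
  eyes.capture(n)
  for k in ('pump','tumbler','stopper','brush_holder'):
    for q in eyes.outline_of(n,k)[:1]:
      v,u=np.nonzero(q['mask']); c=CAL[n]; K=np.linalg.inv(c['camera_matrix']); d=c['R'].T@(K@np.vstack([u,v,np.ones_like(u)])); o=-c['R'].T@np.array(c['t'])
      # top rim: circle fit by minimizing silhouettes
      H={'pump':(.032,.142),'tumbler':(.036,.1),'stopper':(.031,.044),'brush_holder':(.047,.125)}[k]
      th=np.linspace(0,6.28,40)
      def cost(p):
        P=np.vstack([np.c_[p[0]+H[0]*np.cos(th),p[1]+H[0]*np.sin(th),0*th+z] for z in (.024,.024+H[1])]); m=np.zeros((420*S,560*S),np.uint8)
        cv2.fillConvexPoly(m,cv2.convexHull(((proj(n,P)+.5)*S).astype(np.int32)),255); m=cv2.resize(m,(560,420),interpolation=cv2.INTER_AREA)/255.
        return np.abs(m-q['mask']).sum()
      X=o[:,None]+d*((.024+H[1]/2-o[2])/d[2]); p0=X[:2].mean(1)
      z=minimize(cost,p0,method='Nelder-Mead',options=dict(initial_simplex=[p0,p0+[.02,0],p0+[0,.02]])); print(k,z.x.round(4),z.fun,q['mask'].sum())
bm=eyes.outline_of('top','basket')[0]['mask']; v,u=np.nonzero(bm); c=CAL['top']; d=c['R'].T@(np.linalg.inv(c['camera_matrix'])@np.vstack([u,v,np.ones_like(u)])); o=-c['R'].T@np.array(c['t'])
X=(o[:,None]+d*((.045-o[2])/d[2]))[:2].T; print('basket',cv2.minAreaRect((X*1000).astype(np.float32)))
```

```text
[ 82.8  65.8  80.6  12.6 -66.4 -19.7] 40.33083318595165 64.87518384966587
pump [ 0.6165 -0.1487] 165.40392156862745 598
tumbler [ 0.6483 -0.2929] 149.9686274509804 745
stopper [ 0.5274 -0.11  ] 36.090196078431376 441
brush_holder [ 0.5208 -0.3707] 119.98039215686273 1447
basket ((565.0826416015625, 231.4113006591797), (227.11383056640625, 224.6126708984375), 17.655447006225586)
```

Request:
jog_arm(
  increments=[
    [0, 0.5, -0.5, 1],
    [0, 0.5, -0.5, 1],
    [0, 0, -0.5, 1],
    [0, 0, -0.5, 1],
    [0, 0, -0.5, 1],
    [0, 0, -0.5, 1],
    [0, 0, -0.5, 1],
    [0, 0, -0.5, 1],
    [0, 0, -0.5, 1],
    [0, 0, -0.5, 1],
  ],
)

```text
time_s: 9.5
tcp_pos: [0.2653, 0.8929, 0.5006]
ee_rot: [[0.397, -0.876, 0.273], [-0.792, -0.176, 0.585], [-0.464, -0.448, -0.764]]
wrist_force: [0.2, 0.1, -0.1]
gripper_width: 1.002
gripper_force: 0.0
```

Request:
jog_arm(
  increments=[
    [0, 0, 0, 1],
    [0, 0, 0, 1],
    [0, 0, 0, 1],
    [0, 0, 0, 1],
    [0, 0, 0, 1],
    [0, 0, 0, 1],
    [0, 0, 0, 1],
    [0, 0, 0, 1],
    [0, 0, 0, 1],
    [0, 0, 0, 0.6],
  ],
)

```text
time_s: 10.5
tcp_pos: [0.2654, 0.8932, 0.5002]
ee_rot: [[-0.323, -0.906, 0.273], [-0.692, 0.422, 0.585], [-0.645, -0.0, -0.764]]
wrist_force: [-0.6, -0.1, -0.2]
gripper_width: 1.002
gripper_force: 0.0
```

```bash
cat >> fit.py <<'E'
def go(target):
    s=sense(); R=np.array(s['ee_rot']); d=R.T@(np.array(target)-s['tcp_pos'])/.02
    n=int(np.ceil(abs(d).max()-1e-6)); print('tcp',np.round(s['tcp_pos'],4),'total',d.round(2),'rows',n,'row',(d/max(n,1)).round(3)); return d
E
python3 - <<'E'
from fit import *
s=sense(); R=np.array(s['ee_rot']); print(s['time_s'],s['joints'].round(1),np.degrees(np.arccos(-R[2,2])),np.degrees(np.arctan2(R[1,2],R[0,2])),R.round(3).tolist())
g=np.array([.5285,-.2338,.134]); z=R[:,2]
print(g-.164*z,g-.264*z); go([.44,-.39,.45])
E
```

```text
10.5 [  84.6   47.7   49.4   15.5  -54.1 -114.5] 40.20189661203602 64.99068939151985 [[-0.323, -0.906, 0.273], [-0.692, 0.422, 0.585], [-0.645, -0.0, -0.764]]
[ 0.48374638 -0.32973375  0.25925904] [ 0.45645758 -0.38822994  0.33563651]
tcp [0.2654 0.8932 0.5002] total [ 43.23 -35.02 -33.23] rows 44 row [ 0.982 -0.796 -0.755]
```

Run:
```python
from fit import *
go([.47,.3,.48]); R=np.array(sense()['ee_rot']); print(R.T@(np.array([.44,-.39,.45])-[.47,.3,.48])/.02)
```

```text
tcp [0.2654 0.8932 0.5002] total [ 17.89 -21.8  -13.79] rows 22 row [ 0.813 -0.991 -0.627]
[ 25.33793208 -13.2150212  -19.44485569]
```

Request:
jog_arm(
  increments=[
    [0.81, -0.99, -0.63, 0],
    [0.81, -0.99, -0.63, 0],
    [0.81, -0.99, -0.63, 0],
    [0.81, -0.99, -0.63, 0],
    [0.81, -0.99, -0.63, 0],
    [0.81, -0.99, -0.63, 0],
    [0.81, -0.99, -0.63, 0],
    [0.81, -0.99, -0.63, 0],
    [0.81, -0.99, -0.63, 0],
    [0.81, -0.99, -0.63, 0],
  ],
)

```text
time_s: 11.5
tcp_pos: [0.3591, 0.6224, 0.4925]
ee_rot: [[-0.32, -0.907, 0.273], [-0.693, 0.421, 0.585], [-0.646, -0.002, -0.763]]
wrist_force: [0.6, 1.4, -0.2]
gripper_width: 0.998
gripper_force: 0.0
```

Request:
jog_arm(
  increments=[
    [0.81, -0.99, -0.63, 0],
    [0.81, -0.99, -0.63, 0],
    [0.81, -0.99, -0.63, 0],
    [0.81, -0.99, -0.63, 0],
    [0.81, -0.99, -0.63, 0],
    [0.81, -0.99, -0.63, 0],
    [0.81, -0.99, -0.63, 0],
    [0.81, -0.99, -0.63, 0],
    [0.81, -0.99, -0.63, 0],
    [0.81, -0.99, -0.63, 0],
  ],
)

```text
time_s: 12.5
tcp_pos: [0.4522, 0.3532, 0.4846]
ee_rot: [[-0.32, -0.907, 0.273], [-0.693, 0.421, 0.586], [-0.646, -0.002, -0.763]]
wrist_force: [0.2, -0.3, 0.5]
gripper_width: 1.0
gripper_force: 0.0
```

Request:
jog_arm(
  increments=[
    [1, -0.5, -0.75, 0],
    [1, -0.5, -0.75, 0],
    [1, -0.5, -0.75, 0],
    [1, -0.5, -0.75, 0],
    [1, -0.5, -0.75, 0],
    [1, -0.5, -0.75, 0],
    [1, -0.5, -0.75, 0],
    [1, -0.5, -0.75, 0],
    [1, -0.5, -0.75, 0],
    [1, -0.5, -0.75, 0],
  ],
)

```text
time_s: 13.5
tcp_pos: [0.4375, 0.0847, 0.4701]
ee_rot: [[-0.32, -0.907, 0.273], [-0.693, 0.421, 0.586], [-0.647, -0.002, -0.763]]
wrist_force: [0.7, -0.6, -0.1]
gripper_width: 1.001
gripper_force: 0.0
```

Run:
```python
from fit import *
go([.44,-.39,.45]); s=sense(); print(s['time_s'],s['joints'].round(1),np.array(s['ee_rot']).round(3).tolist())
```

```text
tcp [0.4375 0.0847 0.4701] total [ 17.05 -10.1  -13.11] rows 18 row [ 0.947 -0.561 -0.728]
13.5 [ 20.9  -1.9 -11.8 -33.8 -53.9 -31.8] [[-0.32, -0.907, 0.273], [-0.693, 0.421, 0.586], [-0.647, -0.002, -0.763]]
```

Request:
jog_arm(
  increments=[
    [0.95, -0.56, -0.73, 0],
    [0.95, -0.56, -0.73, 0],
    [0.95, -0.56, -0.73, 0],
    [0.95, -0.56, -0.73, 0],
    [0.95, -0.56, -0.73, 0],
    [0.95, -0.56, -0.73, 0],
    [0.95, -0.56, -0.73, 0],
    [0.95, -0.56, -0.73, 0],
    [0.95, -0.56, -0.73, 0],
    [0.95, -0.56, -0.73, 0],
  ],
)

```text
time_s: 14.5
tcp_pos: [0.4386, -0.1796, 0.4587]
ee_rot: [[-0.32, -0.907, 0.273], [-0.693, 0.421, 0.586], [-0.646, -0.002, -0.763]]
wrist_force: [0.2, 0.4, -0.4]
gripper_width: 1.002
gripper_force: 0.0
```

Request:
jog_arm(
  increments=[
    [0.95, -0.56, -0.73, 0],
    [0.95, -0.56, -0.73, 0],
    [0.95, -0.56, -0.73, 0],
    [0.95, -0.56, -0.73, 0],
    [0.95, -0.56, -0.73, 0],
    [0.95, -0.56, -0.73, 0],
    [0.95, -0.56, -0.73, 0],
    [0.95, -0.56, -0.73, 0],
  ],
)

```text
time_s: 15.3
tcp_pos: [0.4394, -0.391, 0.4495]
ee_rot: [[-0.32, -0.907, 0.273], [-0.692, 0.421, 0.586], [-0.646, -0.001, -0.763]]
wrist_force: [0.7, -0.3, 1.0]
gripper_width: 1.004
gripper_force: 0.0
```

Run:
```python
from fit import *
s=sense(); R=np.array(s['ee_rot']); print(s['time_s'],s['joints'].round(1),R.round(3).tolist())
g=np.array([.5285,-.2338,.134]); z=R[:,2]
go(g-.264*z); go(g-.164*z)
```

```text
15.3 [-37.2  20.2  14.  -39.2 -93.1  13.5] [[-0.32, -0.907, 0.273], [-0.692, 0.421, 0.586], [-0.646, -0.001, -0.763]]
tcp [ 0.4394 -0.391   0.4495] total [ 3.33 -0.71  4.66] rows 5 row [ 0.666 -0.142  0.931]
tcp [ 0.4394 -0.391   0.4495] total [ 3.33 -0.71  9.66] rows 10 row [ 0.333 -0.071  0.966]
```

Request:
jog_arm(
  increments=[
    [0.67, -0.14, 0.93, 0],
    [0.67, -0.14, 0.93, 0],
    [0.67, -0.14, 0.93, 0],
    [0.67, -0.14, 0.93, 0],
    [0.67, -0.14, 0.93, 0],
    [0, 0, 1, 0],
    [0, 0, 1, 0],
    [0, 0, 1, 0],
    [0, 0, 1, 0],
    [0, 0, 1, 0],
  ],
)

```text
time_s: 16.3
tcp_pos: [0.4837, -0.3286, 0.2585]
ee_rot: [[-0.32, -0.907, 0.273], [-0.693, 0.421, 0.586], [-0.646, -0.001, -0.763]]
wrist_force: [-0.6, -0.4, 0.3]
gripper_width: 0.999
gripper_force: 0.0
```

Run:
```python
from fit import *
s=sense(); R=np.array(s['ee_rot']); print(s['time_s'],s['joints'].round(1),R.round(3).tolist(),(s['tcp_pos']+.164*R[:,2]).round(4))
a=eyes.capture('top')[120:260,300:460]; b=eyes.capture('scene')[200:330,100:260]
f=lambda i:cv2.resize(cv2.convertScaleAbs(i,alpha=1.8),(400,340),interpolation=cv2.INTER_CUBIC)
cv2.imwrite('pics/g1.png',np.hstack([f(a),f(b)]))
```

```text
16.3 [-30.5  29.2   0.1 -42.7 -71.5  23.7] [[-0.32, -0.907, 0.273], [-0.693, 0.421, 0.586], [-0.646, -0.001, -0.763]] [ 0.5285 -0.2326  0.1333]
```

View pics/g1.png

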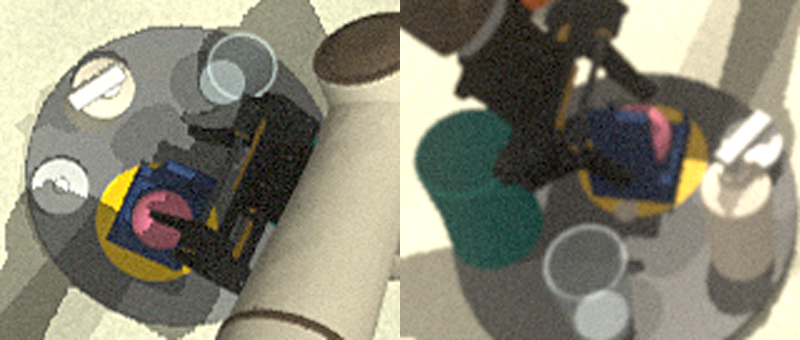

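Request:
jog_arm(
  increments=[
    [0, 0, 0, 0],
    [0, 0, 0, 0],
    [0, 0, 0, 0],
    [0, 0, 0, 0],
    [0, 0, 0, 0],
    [0, 0, 0, 0],
    [0, 0, 0, 0],
    [0, 0, 0, 0],
  ],
  grip=0,
)

```text
time_s: 17.2
tcp_pos: [0.4828, -0.3301, 0.2593]
ee_rot: [[-0.321, -0.906, 0.274], [-0.692, 0.423, 0.585], [-0.646, -0.002, -0.763]]
wrist_force: [-0.4, -0.5, 0.2]
gripper_width: 0.358
gripper_force: 0.0
```

Run:
```python
from fit import *
s=sense(); R=np.array(s['ee_rot']); z=R[:,2]; g=s['tcp_pos']+.164*z
print('vertical +20mm row:',R.T@[0,0,1])
R0=Rz(-.441); gl=R0.T@(g-[.4932,-.2171,.024]); print('grip local',gl)
bc=np.array([.565,.231,0])
for th in (0,-30,-45,-55,-60,-64,-68,-72):
    D=cv2.Rodrigues(z*np.radians(th))[0]@R0; f=lambda p:D@(np.array(p)/1000-gl)
    allp=np.vstack(BOX); lo=((allp-gl)@D.T)[:,2].min()
    print(th,'tilt',np.degrees(np.arccos(D[2,2])).round(1),'lip-g',f([-42.5,0,9]).round(3),'low',lo.round(3),'lipdir',(D@[-1,0,0]).round(2),'org',f([0,0,0]).round(3))
```

```text
vertical +20mm row: [-0.64643314 -0.00172002 -0.7629687 ]
grip local [ 0.03855102 -0.00056967  0.11018189]
0 tilt 0.0 lip-g [-0.073  0.035 -0.101] low -0.11 lipdir [-0.9   0.43  0.  ] org [-0.035  0.017 -0.11 ]
-30 tilt 19.3 lip-g [-0.044 -0.005 -0.122] low -0.134 lipdir [-0.95  0.02 -0.32] org [-0.001 -0.007 -0.117]
-45 tilt 28.6 lip-g [-0.022 -0.021 -0.126] low -0.141 lipdir [-0.87 -0.19 -0.46] org [ 0.019 -0.014 -0.114]
-55 tilt 34.7 lip-g [-0.006 -0.029 -0.126] low -0.144 lipdir [-0.79 -0.32 -0.53] org [ 0.032 -0.016 -0.111]
-60 tilt 37.7 lip-g [ 0.002 -0.032 -0.126] low -0.144 lipdir [-0.73 -0.38 -0.56] org [ 0.039 -0.016 -0.109]
-64 tilt 40.1 lip-g [ 0.009 -0.034 -0.125] low -0.145 lipdir [-0.69 -0.43 -0.58] org [ 0.044 -0.016 -0.107]
-68 tilt 42.4 lip-g [ 0.016 -0.036 -0.124] low -0.145 lipdir [-0.64 -0.48 -0.6 ] org [ 0.049 -0.015 -0.105]
-72 tilt 44.7 lip-g [ 0.023 -0.037 -0.122] low -0.144 lipdir [-0.59 -0.52 -0.62] org [ 0.054 -0.014 -0.102]
```

Request:
jog_arm(
  increments=[
    [0, 0, 0, 0],
    [0, 0, 0, 0],
    [0, 0, 0, 0],
    [0, 0, 0, 0],
    [0, 0, 0, 0],
    [0, 0, 0, 0],
  ],
)

```text
time_s: 17.8
tcp_pos: [0.4831, -0.3302, 0.2594]
ee_rot: [[-0.321, -0.906, 0.275], [-0.692, 0.423, 0.585], [-0.646, -0.003, -0.763]]
wrist_force: [1.3, -0.5, 0.6]
gripper_width: 0.132
gripper_force: 30.0
```

Run:
```python
from fit import *
s=sense(); R=np.array(s['ee_rot']); print(R.round(4).tolist(), s['wrist_force'], s['gripper_force'], s['gripper_width']*87)
```

```text
[[-0.3212, -0.9062, 0.275], [-0.6922, 0.4229, 0.5848], [-0.6462, -0.0026, -0.7631]] [ 1.28168344 -0.51942146  0.63202811] 29.999843440018594 11.513081962973262
```

Request:
jog_arm(
  increments=[
    [-0.2, 0, -0.24, 0],
    [-0.3, 0, -0.36, 0],
    [-0.4, 0, -0.48, 0],
    [-0.5, 0, -0.6, 0],
    [-0.5, 0, -0.6, 0],
    [-0.5, 0, -0.6, 0],
    [-0.5, 0, -0.6, 0],
    [-0.5, 0, -0.6, 0],
    [-0.3, 0, -0.36, 0],
    [-0.1, 0, -0.12, 0],
  ],
)

```text
time_s: 18.8
tcp_pos: [0.4823, -0.3309, 0.3797]
ee_rot: [[-0.32, -0.906, 0.276], [-0.693, 0.422, 0.584], [-0.646, -0.004, -0.763]]
wrist_force: [0.2, -0.0, -3.3]
gripper_width: 0.14
gripper_force: 30.0
```

Run:
```python
from fit import *
s=sense(); print(s['wrist_force'],s['joints'].round(1))
a=eyes.capture('top')[100:260,290:470]; b=eyes.capture('scene')[180:330,100:260]
f=lambda i:cv2.resize(cv2.convertScaleAbs(i,alpha=1.8),(400,340),interpolation=cv2.INTER_CUBIC)
cv2.imwrite('pics/g2.png',np.hstack([f(a),f(b)]))
R=np.array(s['ee_rot']); z=R[:,2]
go(np.array(s['tcp_pos'])+[0,0,.08]); print('to basket',R.T@(np.array([.586,.285,.205])-.164*z-s['tcp_pos']-[0,0,.08])/.02)
```

```text
[ 0.24694515 -0.02717007 -3.25677309] [-30.4  21.9   6.8 -40.6 -81.8  14.1]
tcp [ 0.4822 -0.3308  0.3783] total [-2.63 -0.01 -3.11] rows 4 row [-0.657 -0.004 -0.777]
to basket [-14.7657689    8.36498464  20.94233251]
```

View pics/g2.png

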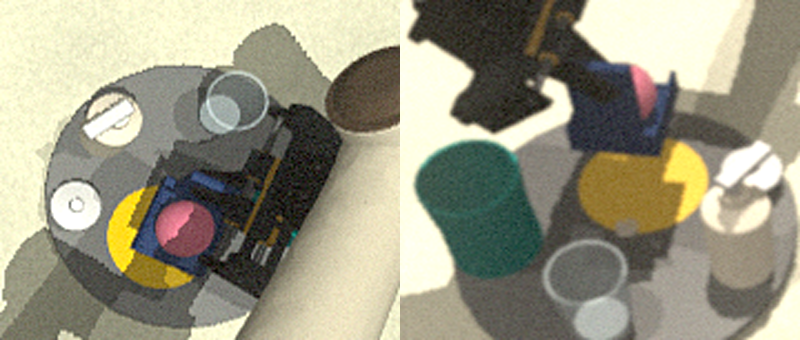

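Request:
jog_arm(
  increments=[
    [-0.3, 0, -0.35, 0],
    [-0.6, 0, -0.7, 0],
    [-0.7, 0, -0.83, 0],
    [-0.6, 0, -0.7, 0],
    [-0.4, 0, -0.5, 0],
    [-0.14, 0.08, 0.2, 0],
    [-0.28, 0.16, 0.4, 0],
    [-0.42, 0.24, 0.6, 0],
    [-0.56, 0.32, 0.8, 0],
    [-0.56, 0.32, 0.8, 0],
  ],
)

```text
time_s: 19.9
tcp_pos: [0.4896, -0.2597, 0.4393]
ee_rot: [[-0.323, -0.906, 0.272], [-0.691, 0.422, 0.587], [-0.647, 0.002, -0.763]]
wrist_force: [-0.2, -0.2, -4.0]
gripper_width: 0.132
gripper_force: 30.0
```

Request:
jog_arm(
  increments=[
    [-0.56, 0.32, 0.8, 0],
    [-0.56, 0.32, 0.8, 0],
    [-0.56, 0.32, 0.8, 0],
    [-0.56, 0.32, 0.8, 0],
    [-0.56, 0.32, 0.8, 0],
    [-0.56, 0.32, 0.8, 0],
    [-0.56, 0.32, 0.8, 0],
    [-0.56, 0.32, 0.8, 0],
    [-0.56, 0.32, 0.8, 0],
    [-0.56, 0.32, 0.8, 0],
  ],
)

```text
time_s: 20.9
tcp_pos: [0.5107, -0.0613, 0.3897]
ee_rot: [[-0.323, -0.907, 0.271], [-0.692, 0.422, 0.586], [-0.646, 0.002, -0.763]]
wrist_force: [1.1, -0.7, -3.4]
gripper_width: 0.136
gripper_force: 30.0
```

Run:
```python
from fit import *
s=sense(); print(s['time_s'],s['wrist_force'],s['joints'].round(1))
R=np.array(s['ee_rot']); z=R[:,2]
go(np.array([.586,.285,.205])-.164*z)
```

```text
20.9 [ 1.05764155 -0.69211602 -3.36354834] [ -1.9  11.4  -6.2 -42.4 -62.   -5.9]
tcp [ 0.5107 -0.0613  0.3897] total [-7.23  3.87 10.02] rows 11 row [-0.657  0.352  0.911]
```

Request:
jog_arm(
  increments=[
    [-0.58, 0.31, 0.8, 0],
    [-0.58, 0.31, 0.8, 0],
    [-0.58, 0.31, 0.8, 0],
    [-0.58, 0.31, 0.8, 0],
    [-0.58, 0.31, 0.8, 0],
    [-0.58, 0.31, 0.8, 0],
    [-0.58, 0.31, 0.8, 0],
    [-0.58, 0.31, 0.8, 0],
    [-0.58, 0.31, 0.8, 0],
    [-0.58, 0.31, 0.8, 0],
  ],
)

```text
time_s: 21.9
tcp_pos: [0.535, 0.1384, 0.3423]
ee_rot: [[-0.323, -0.907, 0.27], [-0.693, 0.421, 0.585], [-0.645, 0.002, -0.764]]
wrist_force: [0.2, 0.3, -3.8]
gripper_width: 0.133
gripper_force: 30.0
```

Request:
jog_arm(
  increments=[
    [-0.55, 0.29, 0.76, 0],
    [-0.4, 0.24, 0.6, 0],
    [-0.28, 0.14, 0.4, 0],
    [-0.14, 0.08, 0.2, 0],
    [0, 0, 0, -0.2],
  ],
)

```text
time_s: 22.4
tcp_pos: [0.5423, 0.1855, 0.3315]
ee_rot: [[-0.306, -0.912, 0.273], [-0.7, 0.41, 0.585], [-0.646, -0.012, -0.764]]
wrist_force: [-0.1, -0.3, -3.3]
gripper_width: 0.132
gripper_force: 30.0
```

Request:
jog_arm(
  increments=[
    [0, 0, 0, -0.4],
    [0, 0, 0, -0.5],
    [0, 0, 0, -0.6],
    [0, 0, 0, -0.6],
    [0, 0, 0, -0.6],
    [0, 0, 0, -0.6],
    [0, 0, 0, -0.6],
    [0, 0, 0, -0.6],
  ],
)

```text
time_s: 23.2
tcp_pos: [0.5426, 0.1841, 0.3323]
ee_rot: [[0.036, -0.961, 0.275], [-0.799, 0.138, 0.585], [-0.6, -0.241, -0.763]]
wrist_force: [-0.0, 0.2, -4.0]
gripper_width: 0.134
gripper_force: 30.0
```

Run:
```python
from fit import *
s=sense(); R=np.array(s['ee_rot']); z=R[:,2]
print(s['time_s'],s['wrist_force'],s['joints'].round(1),(s['tcp_pos']+.164*z).round(3), 'turn',np.degrees(np.arcsin(R[2,1]/np.hypot(R[2,0],R[2,1]))))
a=eyes.capture('top')[110:260,110:290]; b=eyes.capture('scene')[150:310,270:450]
f=lambda i:cv2.resize(cv2.convertScaleAbs(i,alpha=1.8),(400,340),interpolation=cv2.INTER_CUBIC)
cv2.imwrite('pics/g3.png',np.hstack([f(a),f(b)]))
```

```text
23.2 [-0.01813711  0.24539564 -3.98173225] [ 25.9  17.3  -7.8 -40.4 -38.8  -2.9] [0.588 0.28  0.207] turn -21.860210297363686
```

View pics/g3.png

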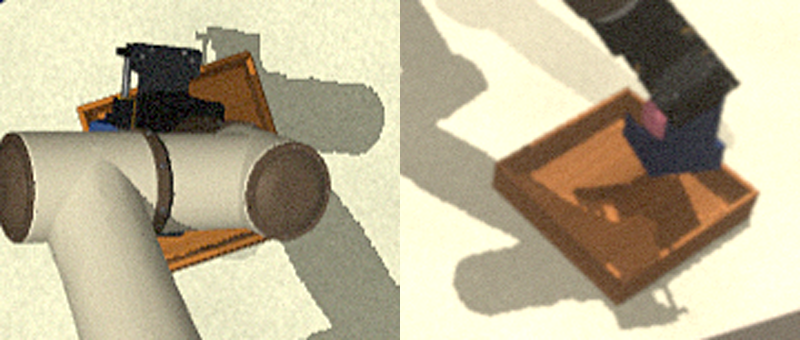

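Request:
jog_arm(
  increments=[
    [0, 0, 0, -0.6],
    [0, 0, 0, -0.6],
    [0, 0, 0, -0.6],
    [0, 0, 0, -0.6],
    [0, 0, 0, -0.6],
    [0, 0, 0, -0.6],
    [0, 0, 0, -0.6],
    [0, 0, 0, -0.6],
    [0, 0, 0, -0.6],
    [0, 0, 0, -0.6],
  ],
)

```text
time_s: 24.3
tcp_pos: [0.5425, 0.1845, 0.3321]
ee_rot: [[0.474, -0.837, 0.274], [-0.773, -0.246, 0.585], [-0.422, -0.49, -0.763]]
wrist_force: [0.3, 0.0, -4.2]
gripper_width: 0.139
gripper_force: 30.0
```

Request:
jog_arm(
  increments=[
    [0, 0, 0, -0.6],
    [0, 0, 0, -0.6],
    [0, 0, 0, -0.6],
    [0, 0, 0, -0.6],
    [0, 0, 0, -0.5],
    [0, 0, 0, -0.2],
    [0, 0, 0, 0],
    [0, 0, 0, 0],
    [0, 0, 0, 0],
    [0, 0, 0, 0],
  ],
)

```text
time_s: 25.3
tcp_pos: [0.5426, 0.185, 0.332]
ee_rot: [[0.665, -0.695, 0.274], [-0.689, -0.428, 0.585], [-0.29, -0.578, -0.763]]
wrist_force: [-0.1, -0.0, -2.4]
gripper_width: 0.138
gripper_force: 30.0
```

Run:
```python
from fit import *
s=sense(); R=np.array(s['ee_rot']); z=R[:,2]
print(s['time_s'],s['wrist_force'],s['joints'].round(1),(s['tcp_pos']+.164*z).round(3), R.round(3).tolist())
a=eyes.capture('top')[110:260,110:290]; b=eyes.capture('scene')[150:310,270:450]
for n in ('top','scene'): print([(q['centre'],q['conf']) for q in eyes.spot_in(n,'ball_center')])
f=lambda i:cv2.resize(cv2.convertScaleAbs(i,alpha=1.8),(400,340),interpolation=cv2.INTER_CUBIC)
cv2.imwrite('pics/g4.png',np.hstack([f(a),f(b)]))
```

```text
25.3 [-0.07705344 -0.04047722 -2.44055292] [ 26.   17.4  -7.8 -40.4 -38.8  38.6] [0.588 0.281 0.207] [[0.665, -0.695, 0.274], [-0.689, -0.428, 0.585], [-0.29, -0.578, -0.763]]
[([0.4767, 0.2103, 0.0583], 0.71), ([0.2224, -0.2828, 0.0595], 0.58)]
[([0.5157, 0.2087, 0.0569], 0.61), ([0.2427, -0.2858, 0.0536], 0.56), ([0.5791, 0.2157, 0.0104], 0.56)]
```

View pics/g4.png

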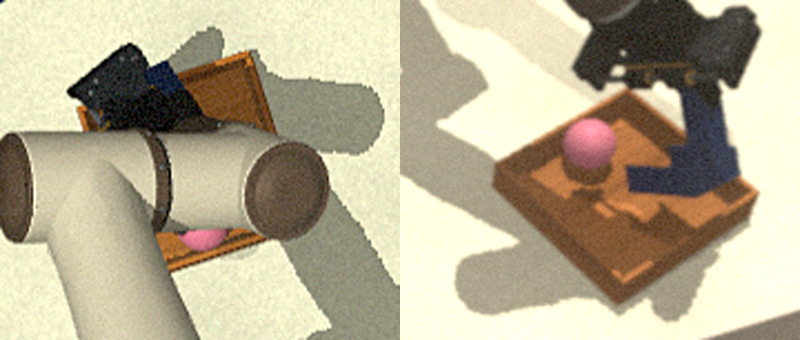

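Request:
jog_arm(
  increments=[
    [0, 0, 0, 0],
    [0, 0, 0, 0],
    [0, 0, 0, 0],
    [0, 0, 0, 0],
    [0, 0, 0, 0],
    [0, 0, -0.4, 0],
    [0, 0, -0.8, 0],
    [0, 0, -0.8, 0],
    [0, 0, -0.8, 0.4],
    [0, 0, -0.8, 0.6],
  ],
)

```text
time_s: 26.5
tcp_pos: [0.5222, 0.1417, 0.389]
ee_rot: [[0.606, -0.746, 0.276], [-0.721, -0.37, 0.586], [-0.335, -0.554, -0.762]]
wrist_force: [0.3, -0.3, -2.1]
gripper_width: 0.135
gripper_force: 30.0
```

Request:
jog_arm(
  increments=[
    [0, 0, -0.5, 0.8],
    [0, 0, -0.3, 0.8],
    [0, 0, 0, 0.8],
    [0, 0, 0, 0.8],
    [0, 0, 0, 0.8],
    [0, 0, 0, 0.8],
    [0, 0, 0, 0.8],
    [0, 0, 0, 0.8],
    [0, 0, 0, 0.8],
    [0, 0, 0, 0.8],
  ],
)

```text
time_s: 27.5
tcp_pos: [0.518, 0.1326, 0.4008]
ee_rot: [[0.04, -0.96, 0.276], [-0.799, 0.135, 0.586], [-0.6, -0.244, -0.762]]
wrist_force: [-0.5, -0.6, -2.0]
gripper_width: 0.136
gripper_force: 30.0
```

Request:
jog_arm(
  increments=[
    [0, 0, 0, 0.8],
    [0, 0, 0, 0.8],
    [0, 0, 0, 0.8],
    [0, 0, 0, 0.8],
    [0, 0, 0, 0.8],
    [0, 0, 0, 0.6],
    [0, 0, 0, 0.2],
    [0, 0, 0, 0],
  ],
)

```text
time_s: 28.3
tcp_pos: [0.5182, 0.133, 0.4002]
ee_rot: [[-0.32, -0.906, 0.276], [-0.692, 0.423, 0.585], [-0.647, -0.004, -0.762]]
wrist_force: [-0.4, 0.3, -2.3]
gripper_width: 0.137
gripper_force: 30.0
```

Run:
```python
from fit import *
s=sense(); R=np.array(s['ee_rot']); z=R[:,2]
print(s['time_s'],s['wrist_force'],s['joints'].round(1),(s['tcp_pos']+.164*z).round(4), R.round(3).tolist())
a=eyes.capture('top'); b=eyes.capture('scene')
for n in ('top','scene'): print([(q['centre'].round(3) if hasattr(q['centre'],'round') else q['centre'],q['conf']) for q in eyes.spot_in(n,'ball_center')])
go([.4823,-.3309,.45])
# patch now, both cams
for n,im in (('top',a),('scene',b)):
    im=im.astype(int); y=(im[...,2]>im[...,0]*2.2)&(im[...,1]>im[...,0]*1.8)&(abs(im[...,2]-im[...,1])<90)&(im[...,1]>70)
    c=CAL[n]; v,u=np.nonzero(y); K=np.linalg.inv(c['camera_matrix']); d=c['R'].T@(K@np.vstack([u,v,np.ones_like(u)])); o=-c['R'].T@np.array(c['t'])
    X=(o[:,None]+d*((.024-o[2])/d[2]))[:2].T; X=X[np.hypot(*(X-[.49,-.217]).T)<.1]
    (cx,cy),rad=cv2.minEnclosingCircle(X.astype(np.float32)[:,None]*1000); print(n,len(X),cx,cy,rad,X.mean(0))
f=lambda i:cv2.resize(cv2.convertScaleAbs(i,alpha=1.8),(400,340),interpolation=cv2.INTER_CUBIC)
cv2.imwrite('pics/g5.png',np.hstack([f(a[110:260,110:440]),f(b[150:350,100:450])]))
```

```text
28.3 [-0.39965401  0.28261112 -2.33717304] [ 22.2  10.1  -7.8 -37.1 -46.5 -27.2] [0.5634 0.229  0.2752] [[-0.32, -0.906, 0.276], [-0.692, 0.423, 0.585], [-0.647, -0.004, -0.762]]
[([0.2224, -0.2819, 0.0527], 0.88)]
[([0.2408, -0.2865, 0.0547], 0.83), ([0.5153, 0.2115, 0.0565], 0.72)]
tcp [0.5184 0.1334 0.3994] total [ 15.01  -8.18 -16.01] rows 17 row [ 0.883 -0.481 -0.942]
top 1804 490.2825622558594 -217.32733154296875 65.86873626708984 [ 0.48907723 -0.21673503]
scene 1640 490.6804504394531 -217.5651397705078 65.70934295654297 [ 0.49046791 -0.21715904]
```

View pics/g5.png

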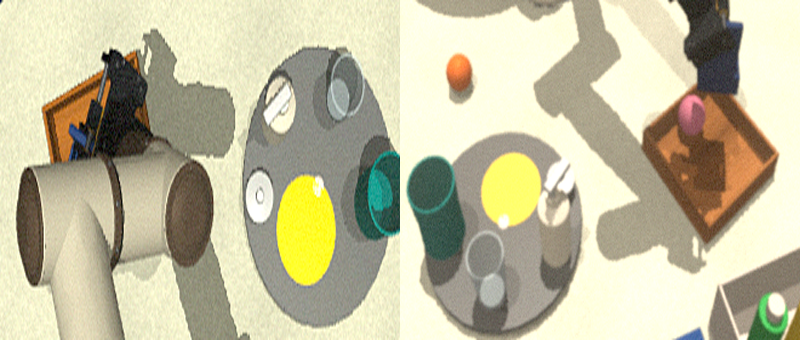

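Request:
jog_arm(
  increments=[
    [0.4, -0.2, -0.4, 0],
    [0.88, -0.48, -0.94, 0],
    [0.88, -0.48, -0.94, 0],
    [0.88, -0.48, -0.94, 0],
    [0.88, -0.48, -0.94, 0],
    [0.88, -0.48, -0.94, 0],
    [0.88, -0.48, -0.94, 0],
    [0.88, -0.48, -0.94, 0],
    [0.88, -0.48, -0.94, 0],
    [0.88, -0.48, -0.94, 0],
  ],
)

```text
time_s: 29.5
tcp_pos: [0.4978, -0.1253, 0.4273]
ee_rot: [[-0.321, -0.906, 0.275], [-0.692, 0.423, 0.585], [-0.646, -0.003, -0.763]]
wrist_force: [1.5, -1.0, -2.8]
gripper_width: 0.138
gripper_force: 30.0
```

Request:
jog_arm(
  increments=[
    [0.88, -0.48, -0.94, 0],
    [0.88, -0.48, -0.94, 0],
    [0.88, -0.48, -0.94, 0],
    [0.88, -0.48, -0.94, 0],
    [0.88, -0.48, -0.94, 0],
    [0.88, -0.48, -0.94, 0],
    [0.5, -0.3, -0.5, 0],
    [0, 0, 0, 0],
    [0, 0, 0, 0],
  ],
)

```text
time_s: 30.4
tcp_pos: [0.485, -0.3023, 0.4457]
ee_rot: [[-0.322, -0.906, 0.275], [-0.691, 0.423, 0.586], [-0.647, -0.001, -0.762]]
wrist_force: [0.7, -0.3, -2.5]
gripper_width: 0.137
gripper_force: 30.0
```

Run:
```python
from fit import *
s=sense(); print(s['time_s'],s['wrist_force'],np.array(s['ee_rot']).round(4).tolist()); go([.4803,-.3302,.30])
```

```text
30.4 [ 0.66232541 -0.30618084 -2.54113047] [[-0.3217, -0.9061, 0.2746], [-0.6913, 0.423, 0.5859], [-0.647, -0.0014, -0.7625]]
tcp [ 0.485  -0.3023  0.4457] total [ 5.75 -0.37  4.67] rows 6 row [ 0.959 -0.062  0.779]
```

Request:
jog_arm(
  increments=[
    [0.95, -0.06, -0.3, 0],
    [0.75, -0.06, 0.3, 0],
    [0.65, -0.06, 0.77, 0],
    [0.65, -0.06, 0.77, 0],
    [0.65, -0.06, 0.77, 0],
    [0.65, -0.06, 0.77, 0],
    [0.65, -0.06, 0.77, 0],
    [0.5, 0, 0.6, 0],
    [0.3, 0, 0.3, 0],
    [0.2, 0, 0.2, 0],
  ],
)

```text
time_s: 31.4
tcp_pos: [0.4817, -0.3302, 0.2926]
ee_rot: [[-0.322, -0.906, 0.274], [-0.692, 0.422, 0.586], [-0.646, -0.001, -0.763]]
wrist_force: [0.1, 0.2, -2.7]
gripper_width: 0.138
gripper_force: 30.0
```

Run:
```python
from fit import *
s=sense(); print(s['time_s'],s['wrist_force'],np.array(s['ee_rot']).round(4).tolist()); go([.4803,-.3302,.262])
a=eyes.capture('top')[120:260,300:460]; b=eyes.capture('scene')[200:330,100:260]
f=lambda i:cv2.resize(cv2.convertScaleAbs(i,alpha=1.8),(400,340),interpolation=cv2.INTER_CUBIC)
cv2.imwrite('pics/g6.png',np.hstack([f(a),f(b)]))
```

```text
31.4 [ 0.0728556   0.16139915 -2.73613004] [[-0.3217, -0.9064, 0.2737], [-0.6918, 0.4224, 0.5857], [-0.6465, -0.0009, -0.7629]]
tcp [ 0.4817 -0.3302  0.2926] total [1.01 0.06 1.15] rows 2 row [0.507 0.031 0.575]
```

View pics/g6.png

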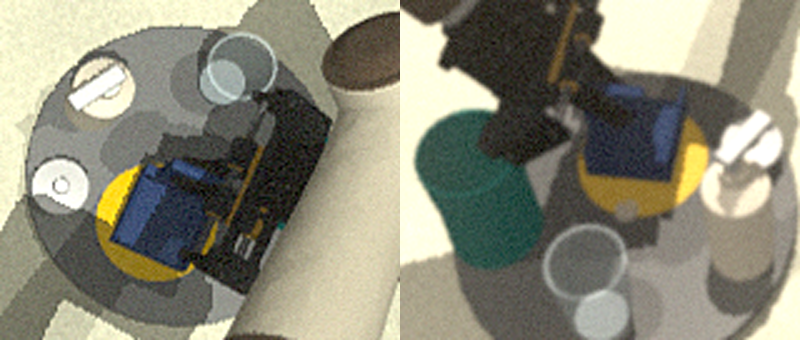

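Request:
jog_arm(
  increments=[
    [0.4, 0.02, 0.45, 0],
    [0.3, 0.02, 0.35, 0],
    [0.2, 0.02, 0.23, 0],
    [0.11, 0, 0.12, 0],
    [0, 0, 0, 0],
    [0, 0, 0, 0],
  ],
)

```text
time_s: 32.1
tcp_pos: [0.4805, -0.3303, 0.2631]
ee_rot: [[-0.321, -0.906, 0.275], [-0.692, 0.422, 0.585], [-0.646, -0.002, -0.763]]
wrist_force: [0.1, -0.1, -2.8]
gripper_width: 0.135
gripper_force: 30.0
```

Request:
jog_arm(
  increments=[
    [0.03, 0, 0.04, 0],
    [0.03, 0, 0.04, 0],
    [0, 0, 0, 0],
    [0, 0, 0, 0],
  ],
)

```text
time_s: 32.5
tcp_pos: [0.4804, -0.3301, 0.261]
ee_rot: [[-0.321, -0.906, 0.274], [-0.692, 0.423, 0.585], [-0.646, -0.002, -0.763]]
wrist_force: [-0.5, -0.1, -3.4]
gripper_width: 0.138
gripper_force: 30.0
```

Request:
jog_arm(
  increments=[
    [0.03, 0, 0.04, 0],
    [0, 0, 0, 0],
    [0, 0, 0, 0],
  ],
)

```text
time_s: 32.8
tcp_pos: [0.4804, -0.3301, 0.2599]
ee_rot: [[-0.321, -0.906, 0.274], [-0.692, 0.423, 0.585], [-0.646, -0.002, -0.763]]
wrist_force: [-0.4, -0.1, -2.4]
gripper_width: 0.133
gripper_force: 30.0
```

Request:
jog_arm(
  increments=[
    [0.02, 0, 0.02, 0],
    [0, 0, 0, 0],
    [0, 0, 0, 0],
  ],
)

```text
time_s: 33.1
tcp_pos: [0.4804, -0.3301, 0.2594]
ee_rot: [[-0.321, -0.906, 0.274], [-0.692, 0.423, 0.585], [-0.646, -0.002, -0.763]]
wrist_force: [0.1, -0.1, -1.6]
gripper_width: 0.131
gripper_force: 30.0
```

Request:
jog_arm(
  increments=[
    [0.01, 0, 0.015, 0],
    [0, 0, 0, 0],
  ],
)

```text
time_s: 33.3
tcp_pos: [0.4805, -0.3301, 0.2592]
ee_rot: [[-0.321, -0.906, 0.275], [-0.692, 0.423, 0.585], [-0.646, -0.002, -0.763]]
wrist_force: [0.2, 0.2, -1.5]
gripper_width: 0.136
gripper_force: 30.0
```

Request:
jog_arm(
  increments=[
    [0, 0, 0, 0],
    [0, 0, 0, 0],
    [0, 0, 0, 0],
    [0, 0, 0, 0],
    [0, 0, 0, 0],
    [0, 0, 0, 0],
    [0, 0, 0, 0],
    [0, 0, 0, 0],
  ],
  grip=80,
)

```text
time_s: 34.1
tcp_pos: [0.4804, -0.3301, 0.259]
ee_rot: [[-0.321, -0.906, 0.274], [-0.692, 0.423, 0.585], [-0.646, -0.002, -0.763]]
wrist_force: [-0.9, -0.2, 0.6]
gripper_width: 0.777
gripper_force: 0.0
```

Request:
jog_arm(
  increments=[
    [0, 0, 0, 0],
    [0, 0, 0, 0],
    [0, 0, -0.3, 0],
    [0, 0, -0.5, 0],
    [0, 0, -0.8, 0],
    [0, 0, -1, 0],
    [0, 0, -1, 0],
    [0, 0, -1, 0],
    [0, 0, -1, 0],
    [0, 0, -1, 0],
  ],
)

```text
time_s: 35.1
tcp_pos: [0.4433, -0.4086, 0.3618]
ee_rot: [[-0.321, -0.906, 0.275], [-0.693, 0.423, 0.584], [-0.646, -0.003, -0.764]]
wrist_force: [1.4, 0.1, 0.5]
gripper_width: 0.923
gripper_force: 0.0
```

Request:
jog_arm(
  increments=[
    [-0.5, 0, -1, 0],
    [-0.5, 0, -1, 0],
    [-0.5, 0, -1, 0],
    [-0.5, 0, -1, 0],
    [-0.5, 0, -0.6, 0],
    [0, 0, 0, 0],
  ],
)

```text
time_s: 35.7
tcp_pos: [0.4344, -0.427, 0.4658]
ee_rot: [[-0.319, -0.906, 0.278], [-0.695, 0.423, 0.582], [-0.645, -0.008, -0.764]]
wrist_force: [-0.8, 0.6, -0.3]
gripper_width: 0.921
gripper_force: 0.0
```

Run:
```python
from fit import *
s=sense(); print(s['time_s'],s['wrist_force'],s['tcp_pos'])
a=eyes.capture('top'); b=eyes.capture('scene'); M={}
for n in ('top','scene'):
    d=eyes.outline_of(n,'dish'); M[n]=d[0]['mask'].astype(float); print(n,[(q['conf'],q['mask'].sum()) for q in d])
    print([(np.round(q['centre'],3),round(q['conf'],2)) for q in eyes.spot_in(n,'ball_center')])
def cost(p,each=False):
    R=Rz(p[2]); t=np.array([p[0],p[1],.024])
    c=[np.abs(cv2.GaussianBlur(render(n,R,t)-M[n],(0,0),.7)).sum() for n in M]
    return c if each else sum(c)
p0=np.array([.49,-.217,-.44]); z=minimize(cost,p0,method='Nelder-Mead',options=dict(initial_simplex=[p0,p0+[.02,0,0],p0+[0,.02,0],p0+[0,0,.2]])); print(z.x,cost(z.x,True))
print('off mm',1000*np.hypot(z.x[0]-.4904,z.x[1]+.2174))
f=lambda i:cv2.resize(cv2.convertScaleAbs(i,alpha=1.8),(400,340),interpolation=cv2.INTER_CUBIC)
cv2.imwrite('pics/g7.png',np.hstack([f(a[110:260,130:470]),f(b[150:350,100:450])]))
```

```text
35.7 [-0.78946397  0.56832019 -0.31674114] [ 0.43443003 -0.42700488  0.46580956]
top [(0.8, np.int64(1350))]
[(array([ 0.225, -0.283,  0.058]), 0.72), (array([0.575, 0.241, 0.006]), 0.53)]
scene [(0.88, np.int64(1274)), (0.65, np.int64(435))]
[(array([ 0.242, -0.286,  0.053]), 0.66)]
[ 0.48947247 -0.21785632 -0.42681531] [np.float64(34.620260004592524), np.float64(72.88609243732337)]
off mm 1.0337039778928263
```

View pics/g7.png

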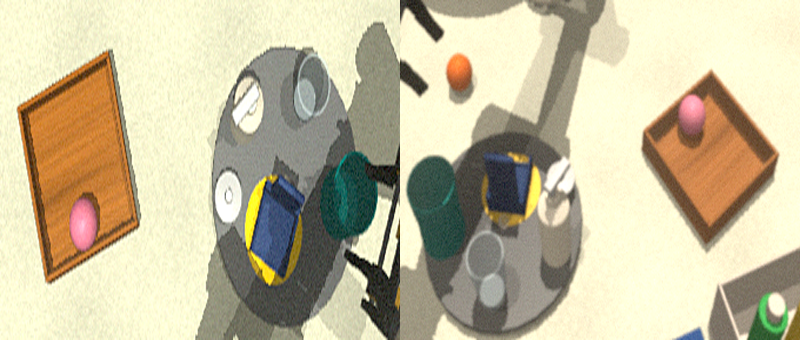

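The bath bomb lies in the basket. The dish stands on the patch about 1 mm off centre, all bystanders are upright and the arm is clear.

```bash
python3 -c "
from station import r
print(r.finish_job())"
```

```text
the job is handed in; nothing more can be done
None
```

The job is handed in at about 36 s of the 67 s; `finish_job()` returned no verdict, but in the last pictures the bath bomb lay in the basket, the dish stood upright about 1 mm off the patch centre, all bystanders were upright and the gripper was clear.

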